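Set the iris of the inspection light stand

TASK

Set the iris of the inspection light stand for the terminals being checked: one tray stands inside the green tape frame, and with a fingertip you push the lever of the iris ring gently round until the black line on the ring points at the mark of that tray's colour on the black rim. Only push the lever, never pinch it, and leave it standing free there. Do not lift or shift the trays, the terminal sample lying on the glass or any of the other things on the bench.

Things in the scene. Friction and masses are not known exactly. Their poses are not given: they have to be found in the camera images.
- stand: Light stand, fixed. White foot 260 (x) x 240 (y) mm, top 45 mm above the bench. Origin on the bench, on the ring's axis; -x is its front, up to 20 degrees off facing the robot. Glass (radius 46 mm) in a fixed black rim (radius 66 mm, white ticks, three coloured marks at the front), tops at 84 mm. Round it turns the aluminium iris ring (radius 66 to 84 mm, height 61 to 80 mm) with its lever.
- iris (a joint): Ring angle in rad about the stand's vertical axis: 0 with the lever along the stand's -x, growing counter-clockwise seen from above (lever goes to the robot's right). Stops at -0.95 and 0.95. Marks: red -0.75, yellow -0.30, blue 0.65. Starts in 0 to 0.35. Steady friction, about 1.3 N at the knob; no spring, stays where left.
- lever_knob (a point): Centre of the black knob at the lever's end, 119 mm from the ring's axis, 71 mm above the bench. Knob: cylinder 16 mm in diameter, 24 mm long, lying radially (107 to 131 mm from the axis), on a steel rod of 9 mm diameter from the ring. Its underside is 63 mm above the bench, 18 mm above the foot. Free space on both sides along the arc, and above.
- index_line (a point): Point on the black index line on top of the aluminium ring, 70 mm from the axis, 81 mm above the bench; the line (3 mm wide, 15 mm long) is radial and in line with the lever.
- mark_red (a point): The red mark: red bar 14 mm long (radially), 7 mm wide, on the black fixed rim round the glass of the light stand, 58 mm from the ring's axis, 85 mm above the bench. The black line on the ring points at its middle when joint iris reads -0.75.
- mark_yellow (a point): The yellow mark: yellow bar 14 mm long (radially), 7 mm wide, on the black fixed rim round the glass of the light stand, 58 mm from the ring's axis, 85 mm above the bench. The black line on the ring points at its middle when joint iris reads -0.3.
- mark_blue (a point): The blue mark: blue bar 14 mm long (radially), 7 mm wide, on the black fixed rim round the glass of the light stand, 58 mm from the ring's axis, 85 mm above the bench. The black line on the ring points at its middle when joint iris reads 0.65.
- tape_frame: Rectangle of flat green tape (outside 124 (x) x 160 (y) mm) stuck on the bench to the robot's left of the stand: the place of the tray being checked. Origin at its centre.
- tray_red: Red open plastic parts tray, 80 (x) x 120 (y) x 35 mm high, loose, with small brass terminals in it. Origin at the centre of its underside. One of three trays (red, yellow, blue); one of the three stands inside the green tape frame, the other two stand on the bare bench to the robot's right. Not to be moved.
- tray_yellow: Yellow open plastic parts tray, 80 (x) x 120 (y) x 35 mm high, loose, with small brass terminals in it. Origin at the centre of its underside. One of three trays (red, yellow, blue); one of the three stands inside the green tape frame, the other two stand on the bare bench to the robot's right. Not to be moved.
- tray_blue: Blue open plastic parts tray, 80 (x) x 120 (y) x 35 mm high, loose, with small brass terminals in it. Origin at the centre of its underside. One of three trays (red, yellow, blue); one of the three stands inside the green tape frame, the other two stand on the bare bench to the robot's right. Not to be moved.
- sample: Brass strip of three crimp terminals, 35 x 44 x 5 mm, lying loose on the glass of the stand. Origin at the middle of its underside. Not to be disturbed.
- micrometer: Grey crimp micrometer, U-shaped frame 60 mm with a silver thimble, about 60 x 135 x 18 mm, lying loose on the bench. Leave alone.
- screwdriver: Screwdriver, 180 mm long along its x, lying loose on the bench. Leave alone.
- cleaner: Amber bottle, 44 mm diameter, 110 mm tall, standing loose behind on the right. Leave alone.
- loupe: Black loupe, 44 mm diameter, 40 mm tall, standing loose behind on the left. Leave alone.

How it is judged:
At the end, for the whole second after the job is handed in: Ring at rest, its black line within 0.06 rad (3.4 degrees, half the mark's width) of the middle of the mark of the colour of the tray in the green frame; trays and bench things within 20 mm, the sample on the glass within 12 mm of where they were (((horizontal distance between tray_red and tape_frame below 0.06 m and value of joint iris between -0.81 and -0.69 rad) or (horizontal distance between tray_yellow and tape_frame below 0.06 m and value of joint iris between -0.36 and -0.24 rad) or (horizontal distance between tray_blue and tape_frame below 0.06 m and value of joint iris between 0.59 and 0.71 rad)) and velocity of joint iris between -0.02 and 0.02 rad/s and distance of each of tray_red, tray_yellow, tray_blue, micrometer, screwdriver, cleaner, loupe from where it was at the start of the episode below 0.02 m and distance of sample from where it was at the start of the episode below 0.012 m); the robot touches nothing.
It fails at once if a tray was lifted, carried or shifted (more than 20 mm) (distance of any of tray_red, tray_yellow, tray_blue from where it was at the start of the episode above 0.02 m).
It fails at once if the sample on the glass was lifted or shifted (more than 12 mm) (distance of sample from where it was at the start of the episode above 0.012 m).
It fails at once if another loose thing on the bench was lifted, carried or shifted (more than 20 mm) (distance of any of micrometer, screwdriver, cleaner, loupe from where it was at the start of the episode above 0.02 m).
It fails at once if the lever was pinched or pushed hard, or the stand leaned on (more than 18 N) (contact force between any of the fingers, the arm and stand above 18 N).
It also fails if it takes over 38 s, if anything falls off the work surface, if the arm or the gripper's body presses on something with over 40 N, if the wrist force passes 120 N, or if a joint passes its speed limit or range.

ROBOT

A 7-joint arm with a two-finger parallel gripper is mounted at the origin on the work surface. World frame = base frame: x ahead of the robot, y to its left, z up, the work surface at z = 0. Lengths are in m, angles in rad, forces in N, time in s.
With the tool pointing down it reaches from about 0.4 to 0.85 m from the base axis. Payload 4.5 kg.
Tool frame: the origin (TCP) lies on the centre line of the jaws, within the pads' length; the fingertips stand 17 mm ahead of it and the grasp point (between the pads) lies 2 mm behind it (r.tip_reach is the distance from the TCP to the fingertips, in m); z points along the fingers, y is the line along which they close (so a half turn about z gives the same grasp; the last joint's range is limited). The gripper opens to 88 mm and grips with 3 to 60 N. Pads are 18 mm wide; open, the fingers measure 123 mm over their backs; the gripper's body (75 mm by 187 mm) begins 45 mm behind the grasp point.
Start: joints at [1.319, 0.689, -0.195, 1.565, 0.157, 0.902, -0.215], TCP at [0.176, -0.6, 0.228] pointing down, gripper open.
Joint ranges: [-3.01, 3.01], [-0.46, 2.08], [-1.47, 1.51], [0.13, 2.56], [-1, 4.14], [0.04, 2.09], [-2.66, 2.66]. Speed limits (rad/s): [2.57, 2.57, 3.14, 3.14, 3.14, 3.14, 3.14].

INTERFACE

Orientations are given as a unit quaternion [x, y, z, w].
In Python, from plant import r gives the robot as it stands.
- The arm moves only by the tool step_arm, never from a script. Its argument "steps" is a list of rows, each a list of 7 numbers: the shift along the tool's x, y, z in cm, then the turn, a rotation vector about the tool's x, y, z in degrees, then the gripper's target within -1 to 1 (shut at 1, half-way at 0, fully open at -1). A call has 1 to 8 rows; each row shifts and turns the commanded pose from where the row before left it, along the tool's axes as they then stand; what a row does not reach is not made up. A row lasts 1/8 s, in which the tool goes at most 62.5 mm and 10.7 degrees, less where a joint would pass 70% of its speed; a pose out of reach is approached as far as the arm can. A call with a gripper value outside its range is refused whole. The fingers move at their own pace and stop on an object; "force" is the grip in N (left out, the last holds). Time passes only in rows, so rows that do not move let the fingers close. It gives the time, the measured TCP pose, the force, the opening and the grip force at its end, in the units of the state.
- r.get_state(): the state, without advancing time (a new reading comes with each control period).
- r.snapshot(name): name is "side" or "top"; returns a dict with "pixels" (420x560x3 uint8, red, green, blue), "fx", "fy", "cx", "cy" (pixels), "cam_to_world" (4x4, takes a point from camera to world coordinates). Camera axes: x right, y down, z forward; pixel columns grow to the right and rows downward; lengths in m; the calibration is good to about 2 mm. A picture is of the moment at which its call begins. There is no depth.
- r.finish_job(): hands the job in; it is judged then, once.
The state is a dict: "clock": time; "q": joint angles; "qd": joint speeds; "joint_torque": joint torques, N m; "tool_pos": TCP position; "eef_rot": TCP orientation; "contact_force": force on the tool from outside, world axes, zero at the start; "moment": the same for the moment, N m; "opening": opening from 0.0 (shut) to 1.0 (fully open); "finger_force": force on a finger pad.
Only numpy, scipy, OpenCV 4.12 (cv2) and the standard library are available. Lean on these libraries where they do the work, as an engineer would, in place of code of your own. Each camera call takes 0.05 s, during which the arm holds its last target. There are 200 camera calls.

## Working session

There is one attempt and no reset: what is moved stays moved. The work goes in short steps, Python scripts to look and compute and a tool call to move; the robot and the scene stay as the last step left them, time stands still between calls to the robot, and variables do not carry over. Pictures are saved under pics/ and viewed, at most 10 in all, crops included, and the job is handed in when it is done.

Besides the shell and the picture viewer there is one more tool, called after ">>>" by a JSON object that holds its "api" and its "payload", one argument or row to a line. step_arm: Moves the arm, as the interface text tells. Its arguments: {"type":"object","properties":{"steps":{"type":"array","items":{"type":"array","items":{"type":"number"}}},"force":{"type":"number"}},"required":["steps"]}

```bash
mkdir -p pics
python3 - <<'E'
from plant import r
import cv2
for n in("top","side"):
    s=r.snapshot(n); cv2.imwrite(f"pics/{n}0.png",s["pixels"][:,:,::-1]); print(n,s["fx"],s["fy"],s["cx"],s["cy"],s["cam_to_world"])
s=r.get_state(); print(s["clock"],s["tool_pos"],s["eef_rot"],s["opening"])
E
```

```text
top 526.6675530806841 526.6675530806841 278.8024759960255 208.83297968894087 [[-0.00632948 -0.99724503  0.07390724  0.44976106]
 [-0.999918    0.00713454  0.01063401 -0.01971363]
 [-0.011132   -0.07383387 -0.99720842  1.36458377]
 [ 0.          0.          0.          1.        ]]
side 496.97582592142686 496.97582592142686 282.3014648008063 217.6670652415125 [[-0.78216139 -0.46931341  0.40983958  0.02810318]
 [-0.6229871   0.60015996 -0.50169223  0.6358204 ]
 [-0.01051842 -0.64772906 -0.76179815  1.01584588]
 [ 0.          0.          0.          1.        ]]
0.1 [ 0.17599165 -0.59910173  0.22738636] [ 9.89798929e-01  1.42468870e-01 -1.90626201e-04 -8.15550765e-04] 0.9990185711702751
```

View pics/top0.png

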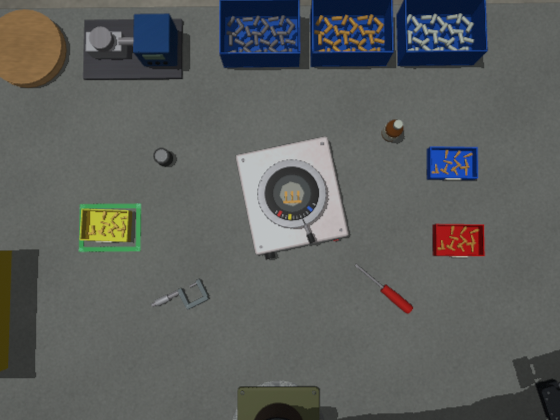

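View pics/side0.png

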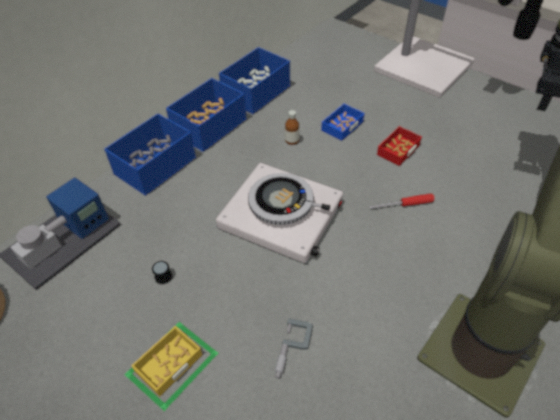

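The yellow tray (about (108,225) in top) is in the green frame, so the target is −0.30. The stand is at about (292,195), with the knob at about (310,235) on the robot's right.

```bash
cat > h.py <<'E'
from plant import r
import cv2, numpy as np
def ray(s,uv,z):
    T=s["cam_to_world"]; d=T[:3,:3]@[(uv[0]-s["cx"])/s["fx"],(uv[1]-s["cy"])/s["fy"],1]; return (T[:3,3]+d*(z-T[2,3])/d[2])[:2]
def blobs(hsv,lo,hi,win,amin=4):
    m=cv2.inRange(hsv,lo,hi); w=np.zeros_like(m); x0,y0,x1,y1=win; w[y0:y1,x0:x1]=m[y0:y1,x0:x1]
    n,l,st,c=cv2.connectedComponentsWithStats(w); return [(c[i],st[i,4]) for i in range(1,n) if st[i,4]>=amin]
E
python3 - <<'E'
from h import *
s=r.snapshot("top"); im=s["pixels"]; bgr=im[:,:,::-1].copy(); hsv=cv2.cvtColor(bgr,cv2.COLOR_BGR2HSV)
win=(225,125,360,265)
m=np.zeros(im.shape[:2],np.uint8); m[125:265,225:360]=(cv2.inRange(hsv,(0,0,165),(180,40,255)))[125:265,225:360]
c=max(cv2.findContours(m,0,2)[0],key=cv2.contourArea); R=cv2.minAreaRect(c)
P=np.array([ray(s,p,.045) for p in cv2.boxPoints(R)]); print("foot",P.round(4).tolist(),"c",P.mean(0)); 
e=P-np.roll(P,1,0); print([(np.hypot(*v).round(4),np.degrees(np.arctan2(v[1],v[0])).round(1)) for v in e])
for n,lo,hi in(("red",(0,120,90),(8,255,255)),("yel",(22,110,110),(35,255,255)),("blue",(108,120,80),(128,255,255)),("dark",(0,0,0),(180,255,60))):
    for c,a in blobs(hsv,lo,hi,(255,160,335,250)): print(n,c.round(1),a,ray(s,c,.085 if n!="dark" else .075).round(4))
cv2.imwrite("pics/crop.png",cv2.resize(bgr[150:260,225:360],None,fx=5,fy=5,interpolation=cv2.INTER_CUBIC))
E
```

```text
foot [[0.6838, 0.1031], [0.7303, -0.1269], [0.4823, -0.1746], [0.4367, 0.0522]] c [ 0.58326941 -0.03656067]
[(np.float64(0.2523), np.float64(11.6)), (np.float64(0.2346), np.float64(-78.6)), (np.float64(0.2525), np.float64(-169.1)), (np.float64(0.2313), np.float64(101.4))]
red [279.2 213.2] 20 [ 0.5338 -0.0068]
yel [289.4 216.2] 21 [ 0.5265 -0.0318]
blue [309.6 208.5] 23 [ 0.5449 -0.0811]
dark [291.6 189.8] 910 [ 0.5921 -0.0377]
dark [286.8 218.2] 4 [ 0.522  -0.0253]
dark [310.6 238. ] 52 [ 0.4733 -0.0833]
```

View pics/crop.png

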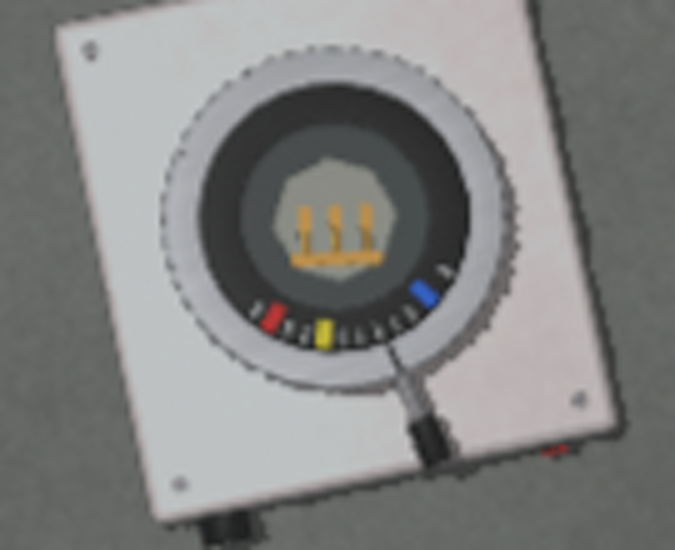

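The crop shows red, yellow and blue marks on the front rim, with the index line between yellow and blue. I'll fit the stand axis and yaw from the three marks.

Run:
```python
from h import *
from scipy.optimize import least_squares
s=r.snapshot("top")
a=np.array([-.75,-.3,.65]);P=np.array([[.5338,-.0068],[.5265,-.0318],[.5449,-.0811]])
f=lambda v:(v[:2]-.058*np.c_[np.cos(v[2]+a),np.sin(v[2]+a)]-P).ravel()
o=least_squares(f,[.58,-.04,-.19]);print(o.x,np.degrees(o.x[2]),f(o.x).round(4))
c=o.x[:2];psi=o.x[2]
k=ray(s,(310.6,238.),.075);d=k-c;print("knob",k,np.hypot(*d),"iris",np.arctan2(-d[1],-d[0])-psi)
for z in(.071,.079):
  for t in(-.3,.2): print(t,c-.119*np.array([np.cos(psi+t),np.sin(psi+t)]))
for q in [(391,348),(430,440)]:
  k=ray(s,(225+(q[0]-2)/5,150+(q[1]-2)/5),.08); d=k-c;print(np.hypot(*d),np.arctan2(-d[1],-d[0])-psi)
```

```text
[ 0.58355361 -0.03757966  0.19651395] 11.25942005650293 [ 0.0004 -0.0003 -0.0006  0.0002  0.0002  0.0001]
knob [ 0.47331064 -0.08321775] 0.119316168723803 iris 0.1959835288278454
-0.3 [ 0.46519025 -0.02528679]
0.2 [ 0.47378647 -0.08353807]
-0.3 [ 0.46519025 -0.02528679]
0.2 [ 0.47378647 -0.08353807]
0.06975901192405094 0.19869857102884433
0.1184119714833659 0.19699026291099772
```

>>> {"api": "step_arm", "payload": {
  "steps": [
    [2,-1.6,0,0,0,0,1],
    [4,-3.2,0,0,0,0,1],
    [4,-3.2,0,0,0,0,1],
    [4,-3.2,0,0,0,0,1],
    [4,-3.2,0,0,0,0,1],
    [4,-3.2,0,0,0,0,1],
    [4,-3.2,0,0,0,0,1],
    [4,-3.2,0,0,0,0,1]
  ],
  "force": 5
}}

```text
clock: 1.2
tool_pos: [0.3972, -0.2834, 0.2282]
eef_rot: [0.99, 0.142, 0.0, 0.0]
contact_force: [0.8, -0.8, -0.2]
opening: 0.118
finger_force: 0.0
```

>>> {"api": "step_arm", "payload": {
  "steps": [
    [4.5,-3.8,0,0,0,0,1],
    [4.5,-3.8,0,0,0,0,1],
    [3,-2.6,2,0,0,0,1],
    [1.6,-1.3,4,0,0,-6.1,1],
    [0,0,4,0,0,0,1],
    [0,0,2,0,0,0,1],
    [0,0,0,0,0,0,1]
  ]
}}

```text
clock: 2.08
tool_pos: [0.4934, -0.1358, 0.1069]
eef_rot: [0.981, 0.195, -0.002, -0.001]
contact_force: [-0.3, 0.1, 0.0]
opening: 0.005
finger_force: 0.0
```

```bash
cat >> h.py <<'E'
C=np.array([.58355,-.03758]);PSI=.1965
def where(t,off):
    s=r.get_state();q=s["eef_rot"];yaw=2*np.arctan2(q[1],q[0]);R=lambda a:(np.array([np.cos(a),np.sin(a)]),np.array([np.sin(a),-np.cos(a)]))
    x,y=R(PSI+t);g=C-.119*x+off*y;d=g-s["tool_pos"][:2];X,Y=R(yaw)
    print("t",s["clock"],"pos",s["tool_pos"].round(4),"goal",g.round(4),"tool cm",(100*d@X).round(2),(100*d@Y).round(2),"turn z deg",np.degrees(yaw-PSI-t).round(1),"F",s["contact_force"].round(1),"open",s["opening"])
def iris():
    s=r.snapshot("top");hsv=cv2.cvtColor(s["pixels"],cv2.COLOR_RGB2HSV);cv2.imwrite("pics/now.png",cv2.resize(s["pixels"][130:270,210:370,::-1],None,fx=5,fy=4.2857,interpolation=cv2.INTER_CUBIC))
    for c,a in blobs(hsv,(0,0,0),(180,255,60),(240,220,345,262)):
        k=ray(s,c,.075);d=k-C;print(a,k.round(4),np.hypot(*d).round(4),"iris",(np.arctan2(-d[1],-d[0])-PSI).round(3))
E
python3 -c "
from h import *
where(.197,.0255); where(.197,.055); iris()"
```

```text
t 2.075 pos [ 0.4934 -0.1358  0.1069] goal [ 0.4834 -0.1068] tool cm 0.19 -3.07 turn z deg -0.1 F [-0.3  0.1  0. ] open 0.004631676312500956
t 2.075 pos [ 0.4934 -0.1358  0.1069] goal [ 0.4947 -0.134 ] tool cm 0.19 -0.12 turn z deg -0.1 F [-0.3  0.1  0. ] open 0.004631676312500956
913 [ 0.4703 -0.1323] 0.1476 iris 0.5
4 [ 0.4929 -0.0752] 0.0982 iris 0.197
16 [ 0.4357 -0.0695] 0.1513 iris 0.016
60 [0.432  0.0162] 0.1608 iris -0.538
```

View pics/now.png

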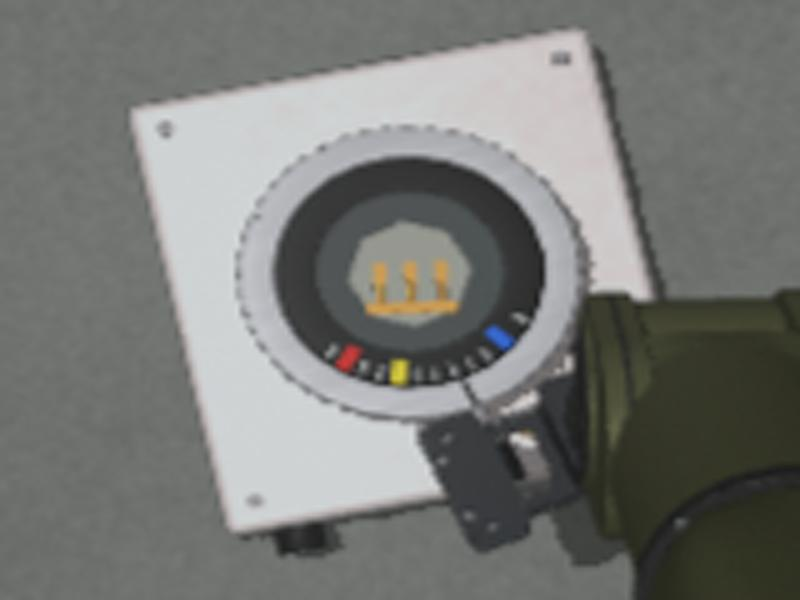

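The gripper body hangs over the lever region from above; the index line is still visible at about (470,395) in the crop. I'll descend and creep towards the knob.

>>> {"api": "step_arm", "payload": {
  "steps": [
    [0.2,0,1.6,0,0,0,1],
    [0,0,1.6,0,0,0,1],
    [0,-1,0,0,0,0,1],
    [0,-1,0,0,0,0,1],
    [0,-0.4,0,0,0,0,1],
    [0,-0.3,0,0,0,0,1],
    [0,0,0,0,0,0,1]
  ]
}}

```text
clock: 3.0
tool_pos: [0.4861, -0.1103, 0.0764]
eef_rot: [0.981, 0.195, 0.0, 0.0]
contact_force: [0.1, 0.7, 0.2]
opening: 0.008
finger_force: 0.0
```

```bash
python3 -c "
from h import *
where(.197,.0255)"
```

```text
t 3.0 pos [ 0.4861 -0.1103  0.0764] goal [ 0.4834 -0.1068] tool cm -0.11 -0.43 turn z deg -0.1 F [0.1 0.7 0.2] open 0.008021833938361653
```

>>> {"api": "step_arm", "payload": {
  "steps": [
    [-0.1,-0.4,0,0,0,0,1],
    [-0.12,-0.62,0,0,0,3,1],
    [-0.12,-0.62,0,0,0,3,1],
    [-0.12,-0.62,0,0,0,3,1],
    [-0.12,-0.62,0,0,0,3,1],
    [0,0,0,0,0,0,1]
  ]
}}

```text
clock: 3.75
tool_pos: [0.4711, -0.0843, 0.0761]
eef_rot: [0.996, 0.091, -0.0, -0.0]
contact_force: [-0.3, -0.7, 0.4]
opening: 0.004
finger_force: 0.0
```

```bash
python3 -c "
from h import *
where(-.012,.0255);iris();where(-.3,.0255)"
```

```text
t 3.75 pos [ 0.4711 -0.0843  0.0761] goal [ 0.4712 -0.0845] tool cm 0.01 0.02 turn z deg -0.1 F [-0.3 -0.7  0.4] open 0.003697088168588474
2021 [ 0.4626 -0.1037] 0.1378 iris 0.304
71 [0.4311 0.0139] 0.1609 iris -0.522
t 3.8 pos [ 0.4713 -0.0848  0.0761] goal [ 0.4626 -0.0506] tool cm -0.24 -3.52 turn z deg 16.4 F [ 0.1 -0.8  0.4] open 0.007672030747229768
```

View pics/now.png

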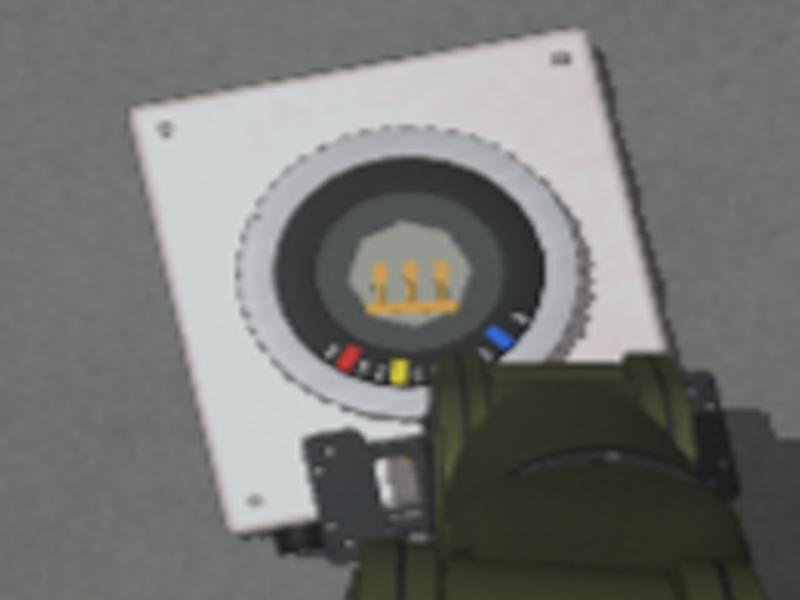

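The wrist hides the index line and knob now. I'll push on, stopping a bit short, then back off and look.

>>> {"api": "step_arm", "payload": {
  "steps": [
    [-0.12,-0.62,0,0,0,3,1],
    [-0.12,-0.62,0,0,0,3,1],
    [-0.12,-0.62,0,0,0,3,1],
    [-0.12,-0.62,0,0,0,3,1],
    [-0.08,-0.4,0,0,0,2,1],
    [0,0,0,0,0,0,1]
  ]
}}

```text
clock: 4.55
tool_pos: [0.4633, -0.0565, 0.0761]
eef_rot: [1.0, -0.031, 0.0, 0.0]
contact_force: [-0.4, -0.2, -0.0]
opening: 0.005
finger_force: 0.0
```

```bash
python3 -c "
from h import *
where(-.26,.0255)"
```

```text
t 4.55 pos [ 0.4633 -0.0565  0.0761] goal [ 0.4632 -0.0555] tool cm -0.02 -0.1 turn z deg 0.1 F [-0.4 -0.2 -0. ] open 0.005064984510760863
```

>>> {"api": "step_arm", "payload": {
  "steps": [
    [0,1,0,0,0,0,1],
    [0,3,0,0,0,0,1],
    [0,5,0,0,0,0,1],
    [0,5,0,0,0,0,1],
    [0,0,0,0,0,0,1]
  ]
}}

```text
clock: 5.18
tool_pos: [0.4533, -0.2033, 0.0762]
eef_rot: [0.999, -0.036, 0.0, 0.002]
contact_force: [-0.9, 0.8, -0.1]
opening: 0.007
finger_force: 0.0
```

```bash
python3 -c "
from h import *
where(-.26,.0255);iris()"
```

```text
t 5.175 pos [ 0.4533 -0.2033  0.0762] goal [ 0.4632 -0.0555] tool cm -0.07 -14.82 turn z deg -0.5 F [-0.9  0.8 -0.1] open 0.007217479954116728
361 [ 0.4557 -0.139 ] 0.1632 iris 0.474
49 [ 0.4733 -0.0834] 0.1194 iris 0.197
59 [0.432  0.0164] 0.1609 iris -0.539
```

View pics/now.png

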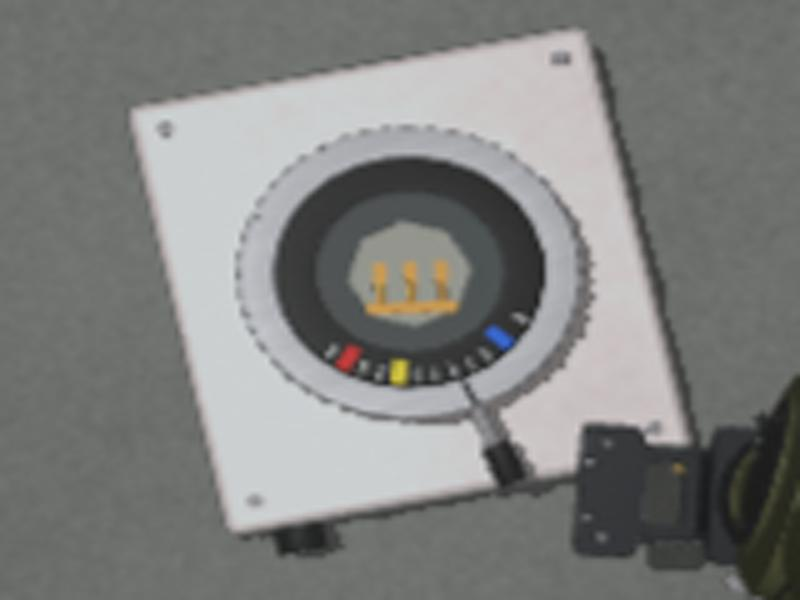

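Surprising: the lever has not moved (still 0.197, knob at about (505,463) in the crop), so the fingertips must have missed it. I'll check from the side.

Run:
```python
from h import *
print(r.tip_reach, r.get_state()["tool_pos"])
s=r.snapshot("side");cv2.imwrite("pics/s1.png",cv2.resize(s["pixels"][110:290,220:460,::-1],None,fx=3.3,fy=3.3,interpolation=cv2.INTER_CUBIC))
def proj(s,p):
    c=np.linalg.inv(s["cam_to_world"])@[*p,1];return np.array([s["fx"]*c[0]/c[2]+s["cx"],s["fy"]*c[1]/c[2]+s["cy"]])
t=r.get_state()["tool_pos"]
for p in(t,t-[0,0,.017],[.4733,-.0834,.071]): print((3.3*(proj(s,p)-[220,110])).round())
```

```text
0.017 [ 0.45375679 -0.19992074  0.07612852]
[451. 241.]
[449. 255.]
[348. 318.]
```

View pics/s1.png

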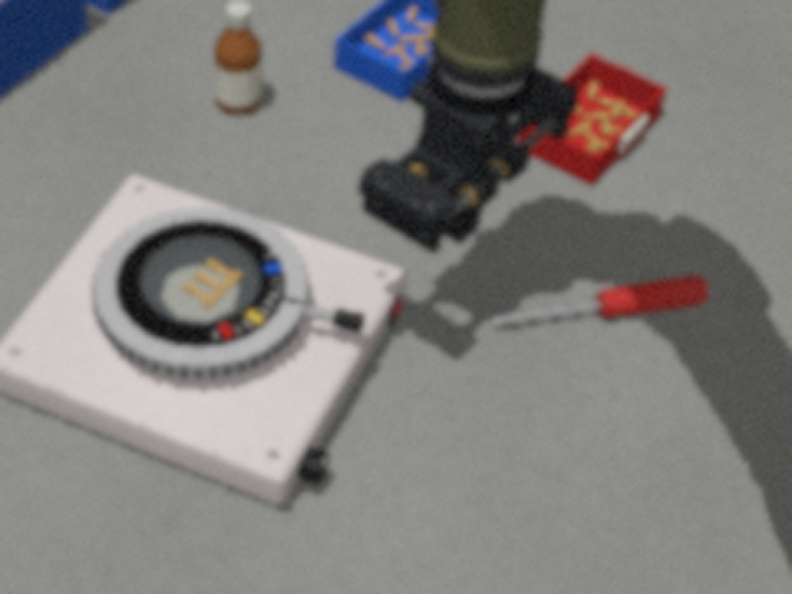

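The gripper's lower end shows at about (455,238), roughly 15 mm higher than nominal, so the tip passed over the knob (348,318). I'll go back to the start side and repeat 12 mm lower. That still clears the foot even if the nominal reach is right.

>>> {"api": "step_arm", "payload": {
  "steps": [
    [3.6,-6.8,0,0,0,0,1],
    [0,0,0,0,0,-9,1],
    [0,0,0,0,0,-9,1],
    [0,0,0,0,0,-8.5,1],
    [0,0,0.6,0,0,0,1],
    [0,0,0.6,0,0,0,1],
    [0,0,0,0,0,0,1]
  ]
}}

```text
clock: 6.15
tool_pos: [0.4868, -0.1428, 0.0634]
eef_rot: [0.98, 0.199, -0.001, -0.0]
contact_force: [-0.7, -0.2, 0.2]
opening: 0.005
finger_force: 0.0
```

```bash
cat >> h.py <<'E'
def side():
    s=r.snapshot("side");b=s["pixels"][:,:,::-1]
    cv2.imwrite("pics/s2.png",cv2.resize(b[140:260,230:380],None,fx=5,fy=5,interpolation=cv2.INTER_CUBIC))
E
python3 -c "
from h import *
where(.197,.0255)"
```

```text
t 6.15 pos [ 0.4868 -0.1428  0.0634] goal [ 0.4834 -0.1068] tool cm 1.1 -3.46 turn z deg 0.4 F [-0.7 -0.2  0.2] open 0.004899103278574439
```

>>> {"api": "step_arm", "payload": {
  "steps": [
    [1.1,-1,0,0,0,0,1],
    [0,-1,0,0,0,0,1],
    [0,-0.7,0,0,0,0,1],
    [0,-0.5,0,0,0,0,1],
    [-0.1,-0.5,0,0,0,2.5,1],
    [-0.1,-0.5,0,0,0,2.5,1],
    [-0.1,-0.5,0,0,0,2.5,1],
    [0,0,0,0,0,0,1]
  ]
}}

```text
clock: 7.15
tool_pos: [0.4766, -0.0963, 0.0641]
eef_rot: [0.991, 0.135, -0.0, 0.0]
contact_force: [0.9, 0.2, 0.5]
opening: 0.003
finger_force: 0.0
```

```bash
python3 -c "
from h import *
where(.06,.0255);side()"
```

```text
t 7.15 pos [ 0.4766 -0.0963  0.0641] goal [ 0.4749 -0.0924] tool cm -0.06 -0.42 turn z deg 0.8 F [0.9 0.2 0.5] open 0.003305382848970171
```

View pics/s2.png

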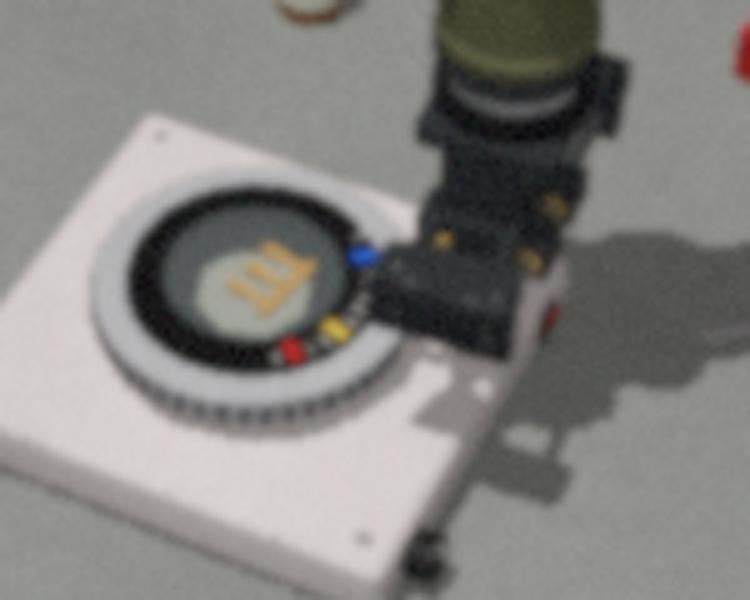

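The gripper body hides the contact here, though the stand is undisturbed. I'll push a little further, then back off and measure numerically.

>>> {"api": "step_arm", "payload": {
  "steps": [
    [-0.12,-0.62,0,0,0,3,1],
    [-0.12,-0.62,0,0,0,3,1],
    [-0.12,-0.62,0,0,0,3,1],
    [0,0,0,0,0,0,1]
  ]
}}

```text
clock: 7.7
tool_pos: [0.469, -0.0782, 0.0641]
eef_rot: [0.998, 0.057, -0.0, -0.0]
contact_force: [0.5, -0.6, -0.1]
opening: 0.004
finger_force: 0.0
```

```bash
python3 -c "
from h import *
where(-.1,.0255)"
```

```text
t 7.7 pos [ 0.469  -0.0782  0.0641] goal [ 0.4676 -0.0744] tool cm -0.1 -0.39 turn z deg 1.0 F [ 0.5 -0.6 -0.1] open 0.003867202822869301
```

>>> {"api": "step_arm", "payload": {
  "steps": [
    [0,1,0,0,0,0,1],
    [0,3,0,0,0,0,1],
    [0,4,0,0,0,0,1],
    [0,2,0,0,0,0,1],
    [0,0,0,0,0,0,1]
  ]
}}

```text
clock: 8.32
tool_pos: [0.4805, -0.1813, 0.0641]
eef_rot: [0.999, 0.054, 0.0, 0.001]
contact_force: [-0.1, 0.3, -0.1]
opening: 0.005
finger_force: 0.0
```

```bash
python3 -c "
from h import *
where(.197,.0255);iris()
s=r.snapshot('side');cv2.imwrite('pics/s2.png',cv2.resize(s['pixels'][120:260,260:400,::-1],None,fx=4.2,fy=4.2,interpolation=cv2.INTER_CUBIC))
t=r.get_state()['tool_pos']
for dz in (.043,0,-.017):
  c=np.linalg.inv(s['cam_to_world'])@[*(t+[0,0,dz]),1];print(4.2*(s['fx']*c[0]/c[2]+s['cx']-260),4.2*(s['fy']*c[1]/c[2]+s['cy']-120))"
```

```text
t 8.325 pos [ 0.4805 -0.1813  0.0641] goal [ 0.4834 -0.1068] tool cm 1.1 -7.37 turn z deg -16.3 F [-0.1  0.3 -0.1] open 0.00528334176927785
444 [ 0.4694 -0.1384] 0.1523 iris 0.527
8 [ 0.5037 -0.1041] 0.1039 iris 0.498
5 [ 0.4903 -0.099 ] 0.1117 iris 0.386
48 [ 0.4658 -0.0607] 0.12 iris -0.002
59 [0.432  0.0164] 0.1609 iris -0.539
357.9240704890252 228.39344538678887
352.07587203183846 276.9937919790185
349.8431509077479 295.5483983708819
```

View pics/s2.png

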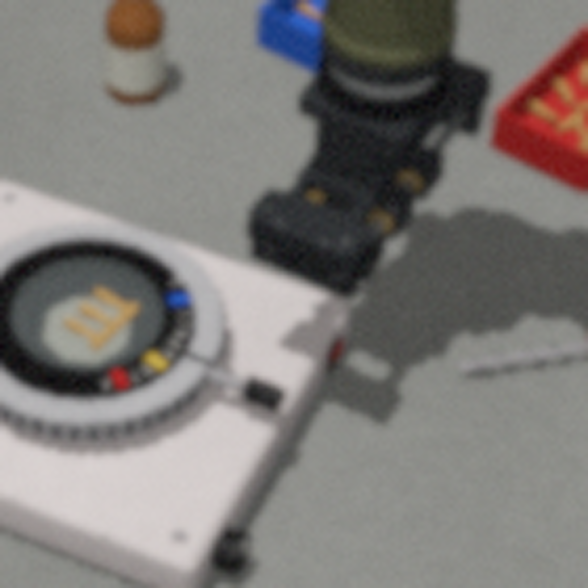

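Success this time: the knob at about (263,393) moved and the iris reads −0.002, which puts the effective contact offset at about 17.7 mm. I'll approach again at the same height and push to −0.30.

```bash
python3 -c "
from h import *
where(-.002,.030);where(-.30,.0177)"
```

```text
t 8.425 pos [ 0.4804 -0.178   0.064 ] goal [ 0.4726 -0.09  ] tool cm 0.22 -8.83 turn z deg -4.7 F [-0.3  0.8  0.1] open 0.009094674856541175
t 8.425 pos [ 0.4804 -0.178   0.064 ] goal [ 0.4634 -0.0429] tool cm -0.17 -13.62 turn z deg 12.4 F [-0.3  0.8  0.1] open 0.009094674856541175
```

>>> {"api": "step_arm", "payload": {
  "steps": [
    [0.2,-3,0,0,0,0,1],
    [0,-3,0,0,0,-4.7,1],
    [-0.2,-1.7,0,0,0,0,1],
    [0,-0.6,0,0,0,0,1],
    [0,0,0,0,0,0,1]
  ]
}}

```text
clock: 9.05
tool_pos: [0.4694, -0.0967, 0.0642]
eef_rot: [0.995, 0.097, -0.0, 0.0]
contact_force: [0.3, -0.9, -0.3]
opening: 0.006
finger_force: 0.0
```

```bash
python3 -c "
from h import *
where(-.002,.0177);where(-.30,.0177)"
```

```text
t 9.05 pos [ 0.4694 -0.0967  0.0642] goal [ 0.4702 -0.0779] tool cm 0.44 -1.83 turn z deg 0.0 F [ 0.3 -0.9 -0.3] open 0.005707142810464971
t 9.05 pos [ 0.4694 -0.0967  0.0642] goal [ 0.4634 -0.0429] tool cm 0.45 -5.4 turn z deg 17.1 F [ 0.3 -0.9 -0.3] open 0.005707142810464971
```

>>> {"api": "step_arm", "payload": {
  "steps": [
    [0.4,-0.9,0,0,0,0,1],
    [0,-0.9,0,0,0,0,1],
    [-0.08,-0.62,0,0,0,3,1],
    [-0.08,-0.62,0,0,0,3,1],
    [-0.08,-0.62,0,0,0,3,1],
    [-0.08,-0.62,0,0,0,3,1],
    [-0.06,-0.5,0,0,0,2.5,1],
    [0,0,0,0,0,0,1]
  ]
}}

```text
clock: 10.05
tool_pos: [0.4628, -0.0481, 0.064]
eef_rot: [1.0, -0.029, -0.001, -0.0]
contact_force: [-0.2, 0.8, 0.1]
opening: 0.004
finger_force: 0.0
```

```bash
python3 -c "
from h import *
where(-.30,.0177)"
```

```text
t 10.05 pos [ 0.4628 -0.0481  0.064 ] goal [ 0.4634 -0.0429] tool cm 0.02 -0.52 turn z deg 2.6 F [-0.2  0.8  0.1] open 0.0037373344554286645
```

>>> {"api": "step_arm", "payload": {
  "steps": [
    [0,-0.26,0,0,0,1.3,1],
    [0,-0.26,0,0,0,1.3,1],
    [0,0,0,0,0,0,1]
  ]
}}

```text
clock: 10.42
tool_pos: [0.4631, -0.0435, 0.064]
eef_rot: [0.999, -0.052, -0.0, -0.0]
contact_force: [-0.3, -0.1, 0.1]
opening: 0.001
finger_force: 0.2
```

```bash
python3 -c "
from h import *
where(-.30,.0177)"
```

```text
t 10.425 pos [ 0.4631 -0.0435  0.064 ] goal [ 0.4634 -0.0429] tool cm 0.02 -0.06 turn z deg 0.0 F [-0.3 -0.1  0.1] open 0.0013289488864572689
```

>>> {"api": "step_arm", "payload": {
  "steps": [
    [0,1,0,0,0,0,1],
    [0,3,0,0,0,0,1],
    [0,5,0,0,0,0,1],
    [0,3,0,0,0,0,1],
    [0,0,0,0,0,0,1]
  ]
}}

```text
clock: 11.05
tool_pos: [0.4508, -0.1666, 0.0642]
eef_rot: [0.999, -0.055, 0.0, 0.001]
contact_force: [-0.6, -0.1, -0.4]
opening: 0.003
finger_force: 0.0
```

```bash
python3 -c "
from h import *
where(-.3,.03);iris()"
```

```text
t 11.05 pos [ 0.4508 -0.1666  0.0642] goal [ 0.4621 -0.0551] tool cm -0.09 -11.21 turn z deg -0.3 F [-0.6 -0.1 -0.4] open 0.0034555252641989714
625 [ 0.4509 -0.1319] 0.1628 iris 0.422
19 [ 0.4871 -0.0944] 0.1119 iris 0.336
48 [ 0.4644 -0.0271] 0.1196 iris -0.285
60 [0.432  0.0162] 0.1608 iris -0.538
```

View pics/now.png

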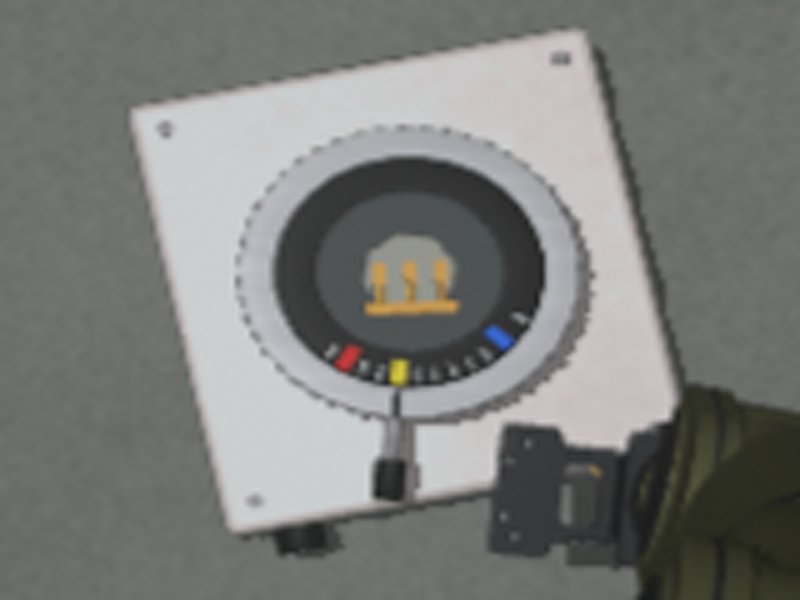

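The black line at (396,400) points at the yellow mark (399,372); it reads −0.285, well inside tolerance. I'll lift clear and hand in.

>>> {"api": "step_arm", "payload": {
  "steps": [
    [0,0,-3,0,0,0,1],
    [0,0,-3,0,0,0,1],
    [0,0,0,0,0,0,1],
    [0,0,0,0,0,0,1]
  ]
}}

```text
clock: 11.6
tool_pos: [0.4512, -0.1618, 0.1237]
eef_rot: [0.999, -0.051, -0.0, -0.0]
contact_force: [0.4, -0.9, -0.4]
opening: 0.005
finger_force: 0.0
```

```bash
python3 -c "
from h import *
print(r.finish_job())"
```

```text
the job is handed in; nothing more can be done
None
```

I pushed the iris lever to the yellow mark, since the yellow tray stands in the green frame: the ring measures about −0.285 rad (target −0.30 ± 0.06), the lever stands free, and the job was handed in at about 12 s with no verdict returned.

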